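Find and roll down the lifted glide strip on a sticking carriage slide

TASK

The carriage on the sloping slide binds somewhere because a stretch of its white glide strip has lifted. Slide the carriage gently by its grip from its parked end towards the other end until you feel it bind, then back it off to the parked end; roll the lifted stretch down flat with the hand roller, pressing firmly and keeping the roller square to the sloping face (do not press the strip with bare fingers). Stand the roller back on the bench on its wheels, slide the carriage right through to the far end, let go, and leave the other things on the bench alone.

Things in the scene. Friction and masses are not known exactly. Their poses are not given: they have to be found in the camera images.
- strip: White plastic glide strip on the grey sloping face of a slide bench, 438 mm long, 26 mm wide, 5 mm above the face. Origin: on its top surface, middle of length and width. Axes: y along the strip from the parked end to the far end, x up the slope, z out of the face, 30 degrees from vertical, leaning towards the robot. Part of it is lifted (see lift0); where is not told.
- bed: The fixed slide bench. Origin: bench-top level, 65 mm straight below the strip's origin; z up, y as the strip's. Its face, 450 x 125 mm, reaches 40 mm down-slope and 85 mm up-slope of the strip's centre line; an aluminium guide rail level with the strip runs 62 mm up-slope. Steel end stops at y = -224 and +224 mm rise 10 mm above the strip.
- carriage (a joint): Travel of the steel carriage along the strip's +y, in m: 0 = parked end (centre at strip y = -165 mm), 0.33 = far end (+165 mm). Starts within 30 mm of the parked end. About 2 N of friction (plus 6 N per m/s); stays where left, cannot leave its guide. Clears a flat strip by 1.5 mm; a lifted piece stops its leading edge: 2.5 N more per mm, solid after 10 mm.
- carriage_grip (a point): Middle of the carriage's black upright grip: a block 22 mm thick along the strip (grip it across this), 40 mm up the slope, 47 mm tall. The point lies 20 mm below the grip's top, 27 mm above the carriage plate, 40.5 mm above the strip's top surface, 20 mm up-slope of its centre line. Axes as strip. The plate is 80 mm long along the strip, 40 mm either side of this point.
- roller: Hand roller: aluminium frame, two black rubber wheels in line (36 mm diameter, 22 mm wide, axles at y = -31 and +31 mm) under an upright wooden grip; 98 mm long, 36 wide, 98 tall, 0.3 to 0.5 kg. It stands on its wheels on the bench, left or right of the slide. Origin: bottom middle, level with the wheels' underside; y is the rolling direction (either way round), z up.
- roller_grip (a point): Middle of the roller's wooden grip, 74 mm above its wheels' underside. The grip is 20 mm thick along the rolling direction (grip it across this), 36 mm wide and 52 mm tall (46 to 98 mm above the wheels' underside); the frame's top lies 28 mm below this point. Axes as roller.
- lift0 (a joint): How far piece 1 (nearest the parked end) of the lifted stretch stands proud, in m: 0.004 to 0.005 at the start, 0 = level with the strip. The stretch is three pieces of 28 mm in a row, 84 mm in all, somewhere between strip y = -25 and +165 mm. Each yields to about 6 N pressed into the face and stays where it is pushed.
- lift1 (a joint): The same for piece 2, the middle one.
- lift2 (a joint): The same for piece 3, nearest the far end.
- blank: Bystander: turned wooden bowl blank, 104 mm across, 50 mm high, on the side of the slide opposite the roller. Origin: underside centre.
- gouge: Bystander: turning gouge, 270 mm long, 32 mm high, lying on the bench between robot and slide, along y. Origin: on the bench under the joint of handle and blade.

How it is judged:
By the outcome, as a careful person would: the job done as asked, in the order asked, and still so for the second after the job is handed in, with the robot touching nothing.
It also fails if it takes over 72 s, if anything falls off the work surface, if the arm or the gripper's body presses on something with over 40 N, if the wrist force passes 120 N, or if a joint passes its speed limit or range.

ROBOT

A 6-joint arm with a two-finger parallel gripper is mounted at the origin on the work surface. World frame = base frame: x ahead of the robot, y to its left, z up, the work surface at z = 0. Lengths are in mm, angles in rad, forces in N, time in s.
With the tool pointing down it reaches from about 275 to 750 mm from the base axis. Payload 10.2 kg.
Tool frame: the origin (TCP) lies at the centre of the arm's flange, where the gripper is bolted on; the fingertips stand 166 mm ahead of it and the grasp point (between the pads) lies 147 mm ahead of it (ctrl.grasp_offset is the distance from the TCP to the grasp point, in mm); z points along the fingers, y is the direction in which the jaws open and shut (so a half turn about z gives the same grasp; the last joint's range is limited). The gripper opens to 88 mm and grips with 3 to 60 N. Pads are 18 mm wide; open, the fingers measure 123 mm over their backs; the gripper's body (75 mm by 187 mm) begins 45 mm behind the grasp point.
Start: joints at [0.915, 0.313, 1.498, -0, 1.331, -0.223], TCP at [220.206, 476.594, 404.72] pointing down, gripper open.
Joint ranges: [-2.94, 2.94], [-0.97, 2.17], [0.19, 2.56], [-1.23, 4.37], [0.02, 3.11], [-2.88, 2.88]. Speed limits (rad/s): [2.39, 2.39, 3.01, 3.14, 3.14, 3.14].

INTERFACE

Orientations are given as a unit quaternion [x, y, z, w].
In Python, from station import ctrl gives the robot as it stands. The module is installed in compiled form; this text tells all that it offers.
- The arm moves only by the tool step_arm, never from a script. Its argument "moves" is a list of rows, each a list of 5 numbers: the shift along the tool's x, y, z in mm, then the turn about the tool's z in rad, then the opening, from 0 (shut) to 1 (fully open). A call has 1 to 20 rows; each row shifts and turns the commanded pose from where the row before left it, along the tool's axes as they then stand; what a row does not reach is not made up. A row lasts 1/8 s, in which the tool goes at most 62.5 mm and 10.7 degrees, less where a joint would pass 70% of its speed; a pose out of reach is approached as far as the arm can. A call with a gripper value outside its range is refused whole. The fingers move at their own pace and stop on an object; "grip_force" is the grip in N (left out, the last holds). Time passes only in rows, so rows that do not move let the fingers close. It gives the time, the measured TCP pose, the force and the opening at its end, in the units of the state.
- ctrl.sense(): the state, without advancing time (a new reading comes with each control period).
- ctrl.camera(name): name is "scene" or "top" or "wrist"; returns a dict with "img" (400x640x3 uint8, blue, green, red), "K" (3x3 intrinsics, pixels), "eye" and "rotation" of the camera in the world. Camera axes: x right, y down, z forward; pixel columns grow to the right and rows downward; lengths in mm; the calibration is good to about 2 mm. A picture is of the moment at which its call begins. There is no depth.
- ctrl.finish_job(): hands the job in, once; it reports no verdict.
The state is a dict: "time_s": time; "joints": joint angles; "joint_velocities": joint speeds; "tau": joint torques, N m; "position": TCP position; "ee_rot": TCP orientation; "wrist_force": force on the tool from outside, world axes, zero at the start; "torque": the same for the moment, N m; "width": finger opening in mm.
Only numpy, scipy, OpenCV 4.12 (cv2) and the standard library are available. Lean on these libraries where they do the work, as an engineer would, in place of code of your own. Each camera call takes 0.05 s, during which the arm holds its last target. There are 200 camera calls.

## Working session

There is one attempt and no reset: what is moved stays moved. The work goes in short steps, Python scripts to look and compute and a tool call to move; the robot and the scene stay as the last step left them, time stands still between calls to the robot, and variables do not carry over. Pictures are saved under pics/ and viewed, about 8 in all and at most 12, crops included, and the job is handed in when it is done.

Besides the shell and the picture viewer there is one more tool, called after "Call:" by a JSON object that holds its "name" and its "arguments", one argument or row to a line. step_arm: Moves the arm, as the interface text tells. Its arguments: {"type":"object","properties":{"moves":{"type":"array","items":{"type":"array","items":{"type":"number"}}},"grip_force":{"type":"number"}},"required":["moves"]}

```bash
mkdir -p pics; python3 - <<'E'
from station import ctrl
import cv2,numpy as np
np.set_printoptions(precision=4,suppress=True)
for n in ("scene","top"):
    c=ctrl.camera(n); cv2.imwrite(f"pics/{n}0.png",c["img"]); print(n,c["K"],c["eye"],c["rotation"])
    np.savez(n+"0.npz",**c)
print(ctrl.sense(),ctrl.grasp_offset)
E
```

```text
scene [[391.3275   0.     318.6876]
 [  0.     391.3275 192.344 ]
 [  0.       0.       1.    ]] [1103.5739  498.0812  744.5029] [ 0.3859  0.813  -0.3946 -0.1854]
top [[450.8271   0.     323.5463]
 [  0.     450.8271 199.5669]
 [  0.       0.       1.    ]] [ 310.2589   -4.2261 1457.0105] [ 0.7108 -0.7007  0.0386 -0.0483]
{'time_s': 0.1, 'joints': array([ 0.9146,  0.3134,  1.4983, -0.    ,  1.331 , -0.2234]), 'joint_velocities': array([ 0.0011, -0.0005,  0.0005,  0.0022, -0.0004,  0.0003]), 'tau': array([  0.0033, -40.282 , -25.2644,   0.0696,   0.0343,  -0.0001]), 'position': array([220.1906, 476.5606, 404.2496]), 'ee_rot': array([ 0.2147,  0.9767, -0.0005, -0.0002]), 'wrist_force': array([1.5608, 0.1125, 0.5661]), 'torque': array([ 0.022 ,  0.005 , -0.0129]), 'width': 88.1908690488759} 147.29999999999998
```

View pics/scene0.png

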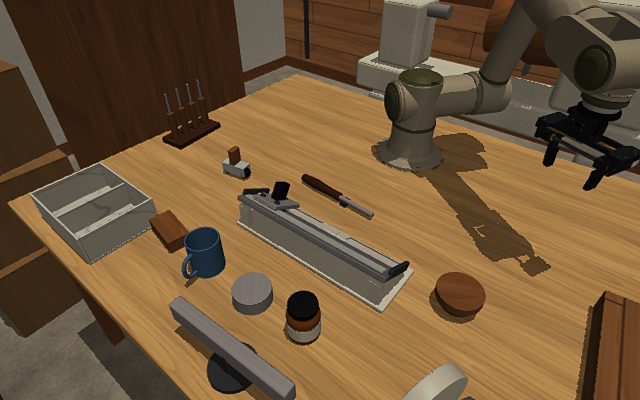

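View pics/top0.png

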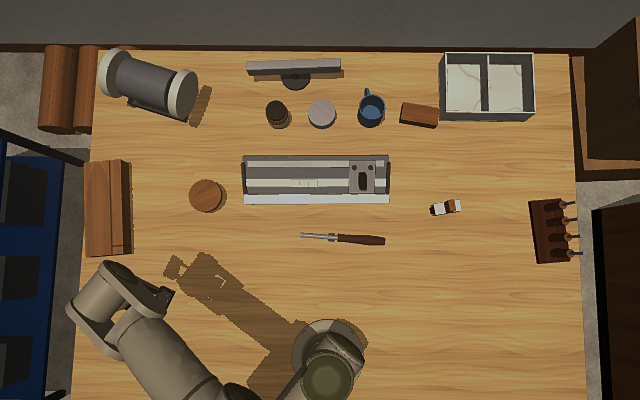

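```bash
python3 - <<'E'
import cv2,numpy as np
a=cv2.imread("pics/top0.png")[145:220,230:480]; b=cv2.imread("pics/scene0.png")[140:310,215:420]
a=cv2.resize(a,None,fx=3.2,fy=3.2,interpolation=cv2.INTER_CUBIC)
b=cv2.resize(b,None,fx=2,fy=2,interpolation=cv2.INTER_CUBIC)
o=np.zeros((a.shape[0]+b.shape[0],800,3),np.uint8);o[:a.shape[0],:a.shape[1]]=a;o[a.shape[0]:,:b.shape[1]]=b
cv2.imwrite("pics/crop1.png",o)
E
```

```text
(no output)
```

View pics/crop1.png

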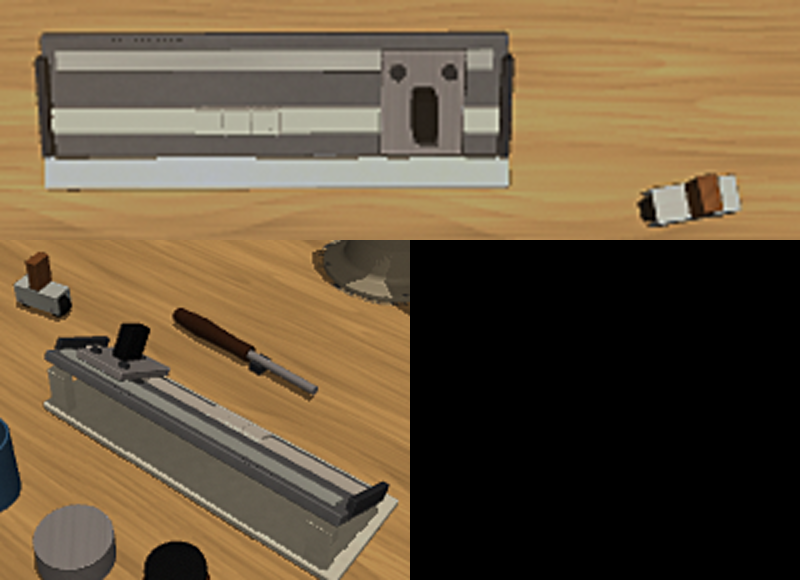

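```bash
cat > h.py <<'E'
import numpy as np,cv2
from scipy.spatial.transform import Rotation as R
np.set_printoptions(precision=2,suppress=True)
def ray(c,p):
    d=R.from_quat(c["rotation"]).apply(np.linalg.solve(c["K"],[p[0],p[1],1.])); return np.asarray(c["eye"],float),d
def onz(c,p,z):
    e,d=ray(c,p); return e+d*(z-e[2])/d[2]
def proj(c,P):
    q=R.from_quat(c["rotation"]).inv().apply(np.asarray(P,float)-c["eye"]); q=q@np.asarray(c["K"]).T; return q[...,:2]/q[...,2:]
E
python3 - <<'E'
from h import *
t=dict(np.load("top0.npz"));g=cv2.cvtColor(t["img"],cv2.COLOR_BGR2GRAY).astype(float)
# strip rows ~ 179..187, cols 246..387
for r in (180,183,186): print(r,g[r,242:252],g[r,372:394])
cs=np.r_[255:285,325:345];ctr=[]
for c in cs:
    col=g[173:192,c]; w=np.clip(col-130,0,None); ctr.append((w*np.arange(173,192)).sum()/w.sum())
print(g[172:194,270]); k=np.polyfit(cs,ctr,1); print(k)
hsv=cv2.cvtColor(t["img"],cv2.COLOR_BGR2HSV)
print("roller");
for r in range(198,218): print(r,' '.join('%3d/%3d'%(hsv[r,c,1],hsv[r,c,2]) for c in range(426,466,2)))
print([g[183,c] for c in range(286,322)])
E
```

```text
180 [ 62.  51.  52.  31. 202. 188. 182. 180. 181. 180.] [118. 117. 121. 188. 184. 181. 181. 181. 181. 181. 181. 182. 185. 202.
  42.  47.  47.  42. 168. 158. 154. 152.]
183 [ 73.  50.  54.  15. 198. 183. 177. 177. 177. 177.] [117. 117.  93. 188. 182. 178. 179. 178. 178. 178. 176. 179. 183. 201.
  28.  45.  48.  52. 169. 158. 154. 156.]
186 [ 78.  50.  53.  35.  62. 162. 156. 153. 153. 153.] [120. 121.  75. 119. 141. 140. 139. 138. 139. 140. 137. 138. 142. 130.
  34.  49.  47.  39. 156. 148. 146. 145.]
[ 93.  92.  92.  93.  95.  89.  94. 186. 181. 177. 177. 177. 179. 185.
 153.  87.  90.  94.  95.  94.  92.  81.]
[ -0.  182.9]
roller
198 133/178 130/179 131/179 132/179 130/179 132/179 131/179 132/179 132/179 132/178 132/180 132/181 134/185 132/187 136/182 139/180 143/182 138/179 137/177 138/177
199 134/179 132/178 135/177 134/179 134/179 134/179 134/179 135/178 136/178 135/180 135/185 132/191 139/138 151/130 145/185 159/180 104/137 146/175 138/175 138/175
200 130/179 132/179 132/179 132/179 132/178 134/179 132/179 132/179 132/180 130/186 129/201 178/112 176/110 176/122  57/112  11/191
[... 2805 characters left out ...]
137/171 139/171
[np.float64(178.0), np.float64(178.0), np.float64(177.0), np.float64(176.0), np.float64(177.0), np.float64(177.0), np.float64(178.0), np.float64(177.0), np.float64(177.0), np.float64(178.0), np.float64(178.0), np.float64(179.0), np.float64(181.0), np.float64(141.0), np.float64(180.0), np.float64(177.0), np.float64(178.0), np.float64(177.0), np.float64(177.0), np.float64(177.0), np.float64(179.0), np.float64(181.0), np.float64(142.0), np.float64(180.0), np.float64(178.0), np.float64(178.0), np.float64(177.0), np.float64(178.0), np.float64(178.0), np.float64(178.0), np.float64(183.0), np.float64(135.0), np.float64(180.0), np.float64(178.0), np.float64(177.0), np.float64(178.0)]
```

```bash
python3 - <<'E'
from h import *
t=dict(np.load("top0.npz"));s=dict(np.load("scene0.npz"));g=cv2.cvtColor(t["img"],cv2.COLOR_BGR2GRAY).astype(float)
def edge(col,r0,r1,th,up):
    for r in range(r0,r1):
        a,b=col[r],col[r+1]
        if (a<th<=b) if up else (a>=th>b): return r+(th-a)/(b-a)
for c in (252,262,272,282,325,335,345):
    print(c,edge(g[:,c],173,185,135,1),edge(g[:,c],182,195,125,0))
far=onz(t,(245.5,182.8),65);par=onz(t,(385.5,182.8),65);d=par-far
print(far,par,np.linalg.norm(d),(far+par)/2,np.degrees(np.arctan2(-d[0],-d[1])))
c0=(far+par)/2;u=-d/np.linalg.norm(d)
print("lift y",[(onz(t,(c,182.8),69)-c0)@u for c in (290.5,299,308,317.3)])
x=np.cross([0,0,1],u)*-1; 
yv=u; zv=np.array([0,0,1.]); xh=np.cross(yv,zv)
up=xh*np.cos(np.pi/6)+zv*.5; n=np.cross(up,yv)
print(up,n)
# carriage plate edges at z ~ strip+13.5
for c in (349,375): print("plate", (onz(t,(c,178),80)-c0)@u)
# project check in scene: strip corners
for a in (-219,219):
  for b in (-13,13): print(a,b,proj(t,c0+a*u+b*up),proj(s,c0+a*u+b*up))
# roller: grip mask
hsv=cv2.cvtColor(t["img"],cv2.COLOR_BGR2HSV)[195:220,425:468]
for nm,m,z in (("top",(hsv[...,1]>160)&(hsv[...,1]<182)&(hsv[...,2]>90)&(hsv[...,2]<150),98),("frame",(hsv[...,1]<60)&(hsv[...,2]>140),46)):
    m=cv2.morphologyEx(m.astype(np.uint8),cv2.MORPH_OPEN,np.ones((2,2),np.uint8))
    pts=np.argwhere(m)[:,::-1]+[425,195]
    P=np.array([onz(t,p,z) for p in pts]);rc=cv2.minAreaRect(P[:,:2].astype(np.float32)); print(nm,len(pts),P.mean(0),rc)
E
```

```text
252 178.43956043956044 186.46153846153845
262 178.42696629213484 186.44615384615383
272 178.44565217391303 186.44444444444446
282 178.43956043956044 186.43939393939394
325 178.22222222222223 186.4264705882353
335 178.20967741935485 185.87671232876713
345 178.2153846153846 185.8904109589041
[531.8  261.68  65.  ] [ 537.51 -176.14   65.  ] 437.86419320770705 [534.66  42.77  65.  ] -0.7477419307139942
lift y [np.float64(77.45150235597816), np.float64(50.91143381717161), np.float64(22.82446108249942), np.float64(-6.183329506677227)]
[0.87 0.01 0.5 ] [-0.5  -0.01  0.87]
plate -104.53207862090255
plate -184.8625248314626
-219 -13 [385.32 186.68] [264.45 191.28]
-219 13 [385.73 178.89] [258.31 191.53]
219 -13 [245.78 186.67] [400.97 264.53]
219 13 [245.18 178.9 ] [396.73 266.66]
top 50 [ 464.75 -371.43   98.  ] ((464.1285400390625, -371.5236511230469), (31.77509307861328, 13.672322273254395), 10.10706901550293)
frame 165 [ 462.67 -368.75   46.  ] ((463.72119140625, -374.2527160644531), (33.59128189086914, 82.29949188232422), 10.82183837890625)
```

Call:
{"name": "step_arm", "arguments": {
  "moves": [
    [0, 0, 0, -0.15, 1],
    [0, 0, 0, -0.15, 1],
    [0, 0, 0, -0.15, 1],
    [-25, -48.5, 6, 0, 1],
    [-25, -48.5, 6, 0, 1],
    [-25, -48.5, 6, 0, 1],
    [-25, -48.5, 6, 0, 1],
    [-25, -48.5, 6, 0, 1],
    [-25, -48.5, 6, 0, 1],
    [-25, -48.5, 6, 0, 1],
    [-25, -48.5, 6, 0, 1],
    [-25, -48.5, 6, 0, 1],
    [-25, -48.5, 6, 0, 1],
    [-25, -48.5, 6, 0, 1],
    [-25, -48.5, 6, 0, 1],
    [0, 0, 0, 0, 1],
    [0, 0, 0, 0, 1]
  ]
}}

```text
time_s: 2.22
position: [529.9, -99.7, 332.4]
ee_rot: [-0.009, 1.0, 0.0, -0.0]
wrist_force: [-0.0, 1.4, -0.3]
width: 88.3
```

```bash
python3 - <<'E'
from station import ctrl
from h import *
c=ctrl.camera("wrist"); cv2.imwrite("pics/w1.png",c["img"]); np.savez("w1.npz",**c)
s=ctrl.sense(); print(s["time_s"],s["position"],s["ee_rot"],s["wrist_force"],c["eye"]); m=R.from_quat(s["ee_rot"]).as_matrix(); print(m)
E
```

```text
2.275 [529.83 -99.23 332.73] [-0.01  1.    0.   -0.  ] [-0.25 -0.18  0.25] [ 463.48 -101.73  312.7 ]
[[-1.   -0.02 -0.  ]
 [-0.02  1.    0.  ]
 [ 0.    0.   -1.  ]]
```

View pics/w1.png

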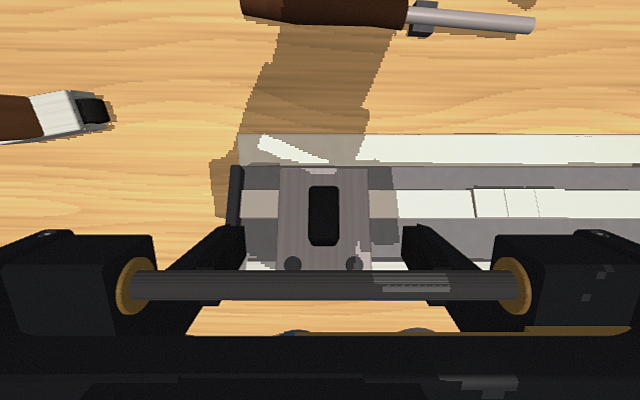

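```bash
python3 - <<'E'
from h import *
c=dict(np.load("w1.npz"));g=cv2.cvtColor(c["img"],cv2.COLOR_BGR2GRAY).astype(float)
print(R.from_quat(c["rotation"]).as_matrix())
m=(g<40).astype(np.uint8)[180:255,300:348]; ys,xs=np.nonzero(m); print("grip",xs.min()+300,xs.max()+300,ys.min()+180,ys.max()+180,xs.mean()+300,ys.mean()+180)
print(onz(c,(xs.mean()+300,ys.min()+180),125),onz(c,(xs.mean()+300,ys.max()+180),125), [onz(c,(v,215),125) for v in (xs.min()+300,xs.max()+300)])
for x in (410,440,465,600,635):
    col=g[150:260,x]; e=[i+150 for i in range(109) if abs(col[i+1]-col[i])>25]; print(x,e)
print("row205",[(i,round(g[205,i])) for i in range(398,640) if abs(g[205,i]-g[205,i-1])>12])
print("row205",[(i,round(g[205,i])) for i in range(225,300) if abs(g[205,i]-g[205,i-1])>12])
for p in ((474,204),(505,204),(538,204),(400,204)): print(p,onz(c,p,66))
for p in ((410,190),(410,218),(630,190),(630,218)): print(p,onz(c,p,65))
E
```

```text
[[-0.02  0.97  0.26]
 [ 1.    0.02  0.01]
 [ 0.    0.26 -0.97]]
grip 308 338 186 245 323.34797297297297 215.33896396396398
[ 508.74 -100.62  125.  ] [552.93 -99.89 125.  ] [array([ 529.99, -111.12,  125.  ]), array([529.66, -89.92, 125.  ])]
410 [161, 165, 166, 188, 189, 190, 217, 218, 225]
440 [162, 165, 188, 189, 190, 217, 218, 234, 235]
465 [162, 165, 189, 190, 217, 218, 254, 255, 256]
600 [162, 165, 188, 189, 190, 217, 218, 228, 229, 232, 234]
635 [162, 163, 189, 190, 217, 218, 241, 242]
row205 [(398, 243), (472, 228), (473, 101), (474, 77), (475, 141), (476, 232), (505, 222), (506, 170), (507, 223), (508, 236), (536, 218), (537, 189), (538, 237)]
row205 [(226, 119), (227, 50), (240, 74), (241, 147), (242, 166), (277, 152), (278, 103)]
(474, 204) [537.78  38.57  66.  ]
(505, 204) [537.32  67.11  66.  ]
(538, 204) [536.84  97.5   66.  ]
(400, 204) [538.86 -29.52  66.  ]
(410, 190) [525.69 -21.28  65.  ]
(410, 218) [552.71 -18.66  65.  ]
(630, 190) [522.49 179.39  65.  ]
(630, 218) [549.45 187.55  65.  ]
```

Call:
{"name": "step_arm", "arguments": {
  "moves": [
    [-2, -0.5, 18, 0, 1],
    [-2, -0.5, 18, 0, 1],
    [0, 0, 18, 0, 1],
    [0, 0, 18, 0, 1],
    [0, 0, 0, 0, 1],
    [0, 0, 0, 0, 0],
    [0, 0, 0, 0, 0],
    [0, 0, 0, 0, 0],
    [0, 0, 0, 0, 0],
    [0, 0, 0, 0, 0],
    [0, 0, 0, 0, 0]
  ],
  "grip_force": 15
}}

```text
time_s: 3.65
position: [534.2, -101.1, 260.7]
ee_rot: [-0.009, 1.0, -0.0, 0.0]
wrist_force: [-0.4, 0.2, 0.1]
width: 30.3
```

Call:
{"name": "step_arm", "arguments": {
  "moves": [
    [0, 0, 0, 0, 0],
    [0, 0, 0, 0, 0],
    [0, 0, 0, 0, 0],
    [0, 3, 0, 0, 0],
    [0, 6, 0, 0, 0],
    [0, 7, 0, 0, 0],
    [0, 7, 0, 0, 0],
    [0, 7, 0, 0, 0],
    [0, 7, 0, 0, 0],
    [0, 7, 0, 0, 0],
    [0, 7, 0, 0, 0],
    [0, 7, 0, 0, 0],
    [0, 7, 0, 0, 0],
    [0, 7, 0, 0, 0],
    [0, 7, 0, 0, 0],
    [0, 5, 0, 0, 0],
    [0, 3, 0, 0, 0]
  ],
  "grip_force": 25
}}

```text
time_s: 5.78
position: [532.7, -13.8, 260.7]
ee_rot: [-0.009, 1.0, -0.0, 0.0]
wrist_force: [2.9, -2.0, -4.1]
width: 22.0
```

Call:
{"name": "step_arm", "arguments": {
  "moves": [
    [0, 2, 0, 0, 0],
    [0, 2, 0, 0, 0]
  ]
}}

```text
time_s: 6.02
position: [532.7, -10.1, 260.7]
ee_rot: [-0.008, 1.0, -0.0, 0.0]
wrist_force: [3.6, -1.3, -4.6]
width: 21.7
```

Call:
{"name": "step_arm", "arguments": {
  "moves": [
    [0, 2, 0, 0, 0],
    [0, 2, 0, 0, 0],
    [0, 2, 0, 0, 0]
  ]
}}

```text
time_s: 6.4
position: [532.6, -4.0, 260.7]
ee_rot: [-0.009, 1.0, -0.0, 0.0]
wrist_force: [5.2, -2.3, -5.1]
width: 21.8
```

Call:
{"name": "step_arm", "arguments": {
  "moves": [
    [0, 2, 0, 0, 0],
    [0, 2, 0, 0, 0]
  ]
}}

```text
time_s: 6.65
position: [532.5, -0.2, 260.7]
ee_rot: [-0.009, 1.0, -0.0, 0.0]
wrist_force: [3.7, -5.8, -4.9]
width: 21.9
```

Call:
{"name": "step_arm", "arguments": {
  "moves": [
    [0, 2, 0, 0, 0]
  ]
}}

```text
time_s: 6.78
position: [532.5, 1.4, 260.7]
ee_rot: [-0.009, 1.0, -0.001, 0.0]
wrist_force: [4.4, -9.4, -5.8]
width: 21.7
```

Call:
{"name": "step_arm", "arguments": {
  "moves": [
    [0, 2, 0, 0, 0],
    [0, 0, 0, 0, 0],
    [0, -4, 0, 0, 0],
    [0, -7, 0, 0, 0],
    [0, -8, 0, 0, 0],
    [0, -8, 0, 0, 0],
    [0, -8, 0, 0, 0],
    [0, -8, 0, 0, 0],
    [0, -8, 0, 0, 0],
    [0, -8, 0, 0, 0],
    [0, -8, 0, 0, 0],
    [0, -8, 0, 0, 0],
    [0, -8, 0, 0, 0],
    [0, -8, 0, 0, 0],
    [0, -8, 0, 0, 0],
    [0, -8, 0, 0, 0],
    [0, -5, 0, 0, 0],
    [0, -4, 0, 0, 0],
    [0, -2, 0, 0, 0],
    [0, 0, 0, 0, 0]
  ]
}}

```text
time_s: 9.28
position: [534.4, -114.3, 260.7]
ee_rot: [-0.009, 1.0, -0.0, -0.0]
wrist_force: [1.9, -0.9, -2.9]
width: 21.6
```

Call:
{"name": "step_arm", "arguments": {
  "moves": [
    [0, -2, 0, 0, 0],
    [0, -2, 0, 0, 0]
  ]
}}

```text
time_s: 9.52
position: [534.5, -118.0, 260.7]
ee_rot: [-0.009, 1.0, 0.0, -0.0]
wrist_force: [2.3, 1.6, -2.0]
width: 21.7
```

Call:
{"name": "step_arm", "arguments": {
  "moves": [
    [0, -2, 0, 0, 0],
    [0, -1.5, 0, 0, 0]
  ]
}}

```text
time_s: 9.78
position: [534.5, -121.7, 260.7]
ee_rot: [-0.009, 1.0, 0.0, -0.0]
wrist_force: [1.8, 5.9, -1.0]
width: 22.0
```

Call:
{"name": "step_arm", "arguments": {
  "moves": [
    [0, -1, 0, 0, 0],
    [0, 0, 0, 0, 0]
  ]
}}

```text
time_s: 10.02
position: [534.5, -122.0, 260.7]
ee_rot: [-0.009, 1.0, 0.001, -0.0]
wrist_force: [2.0, 8.1, -0.3]
width: 22.2
```

Call:
{"name": "step_arm", "arguments": {
  "moves": [
    [0, 0, 0, 0, 1],
    [0, 0, 0, 0, 1],
    [0, 0, 0, 0, 1],
    [0, 0, 0, 0, 1],
    [0, 0, 0, 0, 1],
    [0, 0, -15, 0, 1],
    [0, 0, -40, 0, 1],
    [12, -41.5, -4, 0, 1],
    [12, -41.5, 0, 0, 1],
    [12, -41.5, 0, 0, 1],
    [12, -41.5, 0, 0, 1],
    [13, -41.5, 0, 0, 1],
    [13, -41.5, 0, 0, 1],
    [0, 0, 0, -0.085, 1],
    [0, 0, 0, -0.085, 1],
    [0, 0, 0, 0, 1],
    [0, 0, 0, 0, 1]
  ]
}}

```text
time_s: 12.15
position: [464.9, -372.7, 320.3]
ee_rot: [-0.093, 0.996, -0.0, 0.0]
wrist_force: [0.1, 0.1, 0.4]
width: 88.3
```

```bash
python3 - <<'E'
from station import ctrl
from h import *
c=ctrl.camera("wrist"); cv2.imwrite("pics/w2.png",c["img"]); np.savez("w2.npz",**c)
s=ctrl.sense(); print(s["time_s"],s["position"],s["ee_rot"],s["wrist_force"],c["eye"]); m=R.from_quat(s["ee_rot"]).as_matrix(); print(m)
E
```

```text
12.2 [ 464.9  -372.71  320.12] [-0.09  1.   -0.    0.  ] [0.62 0.42 0.53] [ 399.67 -386.03  300.46]
[[-0.98 -0.19  0.  ]
 [-0.19  0.98 -0.  ]
 [-0.   -0.   -1.  ]]
```

View pics/w2.png

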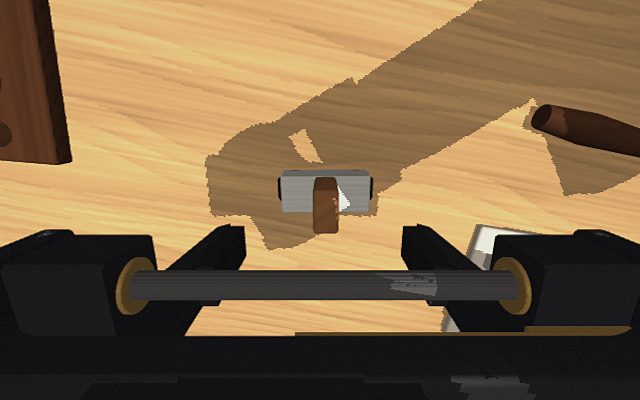

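```bash
python3 - <<'E'
from h import *
c=dict(np.load("w2.npz"));hsv=cv2.cvtColor(c["img"],cv2.COLOR_BGR2HSV)
m=((hsv[...,1]>130)&(hsv[...,2]<140)).astype(np.uint8); m[:172]=0;m[240:]=0;m[:,:305]=0;m[:,345:]=0
m=cv2.morphologyEx(m,cv2.MORPH_OPEN,np.ones((5,5),np.uint8));ys,xs=np.nonzero(m);print(xs.min(),xs.max(),ys.min(),ys.max())
tp=m.copy();tp[:195]=0
b=[(r,np.nonzero(m[r])[0].min(),np.nonzero(m[r])[0].max()) for r in range(ys.min(),ys.max()+1,6)];print(b)
f=((hsv[...,1]<50)&(hsv[...,2]>90)).astype(np.uint8)*255; f[:160]=0;f[222:]=0;f[:,:270]=0;f[:,385:]=0
yy,xx=np.nonzero(f);print("frame",xx.min(),xx.max(),yy.min(),yy.max()); print([ (x,np.nonzero(f[:,x])[0].min()) for x in range(290,365,8)])
y=((xx.min()+xx.max())/2)
M=R.from_quat([-.093,.9957,0,0]).as_matrix()
T=np.array([464.9,-372.71,320.12])
for n,p,z in (("griptop far",((b[-2][1]+b[-2][2])/2,ys.max()+.5),98),("griptop near",(326,ys.min()),98),("grip L",(b[-3][1]-.5,215),98),("grip R",(b[-3][2]+.5,215),98),("frame near L",(xx.min(),yy.min()+3),46),("frame near R",(xx.max(),yy.min()+3),46)):
    P=onz(c,p,z); print(n,P,"tool rel",M.T@(P-T))
E
```

```text
313 337 178 233
[(178, np.int64(316), np.int64(334)), (184, np.int64(315), np.int64(335)), (190, np.int64(314), np.int64(337)), (196, np.int64(313), np.int64(337)), (202, np.int64(313), np.int64(334)), (208, np.int64(313), np.int64(335)), (214, np.int64(313), np.int64(336)), (220, np.int64(313), np.int64(337)), (226, np.int64(313), np.int64(337)), (232, np.int64(314), np.int64(336))]
frame 281 370 170 212
[(290, np.int64(170)), (298, np.int64(171)), (306, np.int64(170)), (314, np.int64(170)), (322, np.int64(170)), (330, np.int64(170)), (338, np.int64(170)), (346, np.int64(170)), (354, np.int64(171)), (362, np.int64(170))]
griptop far [ 485.01 -368.59   98.  ] tool rel [-20.52   0.32 222.12]
griptop near [ 441.61 -376.04   98.  ] tool rel [ 23.5    1.04 222.12]
grip L [ 471.81 -380.79   98.  ] tool rel [ -5.29  -9.22 222.12]
grip R [ 468.31 -362.04   98.  ] tool rel [ -5.32   9.85 222.12]
frame near L [ 455.38 -415.07   46.  ] tool rel [ 17.2  -39.86 274.12]
frame near R [ 440.32 -334.52   46.  ] tool rel [ 17.08  42.08 274.12]
```

Call:
{"name": "step_arm", "arguments": {
  "moves": [
    [-2, 0.5, 30, 0, 1],
    [0, 0, 35, 0, 1],
    [0, 0, 26, 0, 1],
    [0, 0, 5, 0, 1],
    [0, 0, 0, 0, 1],
    [0, 0, 0, 0, 0],
    [0, 0, 0, 0, 0],
    [0, 0, 0, 0, 0],
    [0, 0, 0, 0, 0],
    [0, 0, 0, 0, 0],
    [0, 0, 0, 0, 0],
    [0, 0, 0, 0, 0],
    [0, 0, 0, 0, 0],
    [0, 0, 0, 0, 0]
  ],
  "grip_force": 6
}}

```text
time_s: 13.95
position: [466.7, -371.9, 223.7]
ee_rot: [-0.093, 0.996, 0.0, -0.0]
wrist_force: [-0.0, -0.4, -0.5]
width: 19.9
```

Call:
{"name": "step_arm", "arguments": {
  "moves": [
    [6.7, 0, 0.3, 0, 0],
    [6.8, 0, 0, 0, 0],
    [6.8, 0, 0.5, 0, 0],
    [6.7, 0, 1.1, 0, 0],
    [6.6, 0, 1.7, 0, 0],
    [6.4, 0, 2.2, 0, 0],
    [0, 0, 0, 0, 0]
  ]
}}

```text
time_s: 14.82
position: [426.9, -379.5, 217.6]
ee_rot: [-0.093, 0.996, 0.0, -0.001]
wrist_force: [-0.9, -1.0, -2.4]
width: 20.0
```

```bash
python3 - <<'E'
from station import ctrl
from h import *
c=ctrl.camera("wrist");s=ctrl.sense(); b=ctrl.camera("scene"); print(s["position"],s["wrist_force"],s["torque"])
np.savez("w3.npz",**c)
o=np.zeros((600,800,3),np.uint8); o[:320,:480]=c["img"][80:400,80:560]
o[320:600,:400]=cv2.resize(b["img"][120:190,190:290],None,fx=4,fy=4,interpolation=cv2.INTER_CUBIC)
cv2.imwrite("pics/w3.png",o)
E
```

```text
[ 427.07 -379.43  217.62] [-0.95 -0.35 -2.2 ] [0.04 0.18 0.02]
```

View pics/w3.png

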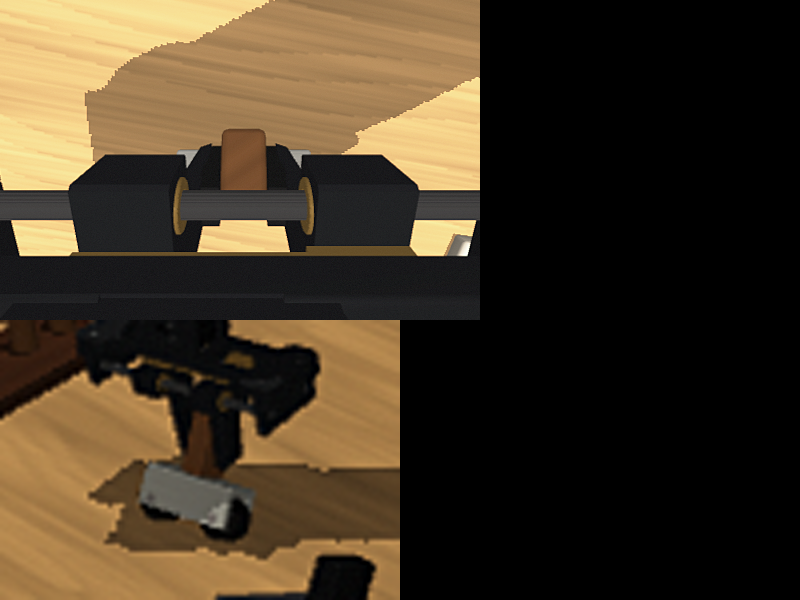

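```bash
python3 - <<'E'
from h import *
from station import ctrl
c=dict(np.load("w3.npz")); s=ctrl.sense();M=R.from_quat(s["ee_rot"]).as_matrix();G=s["position"]+M@[0,0,147.3]
for th in (0,15,20,25,30,35,40):
    a=np.radians(th);S,C=np.sin(a),np.cos(a)
    f=lambda x,y,h:proj(c,G+M@[x*C+h*S,y,-(h*C-x*S)])
    print(th,"griptop near",f(18,0,21),"far",f(-18,0,21),"frametop near L",f(18,-38,-31),"far",f(-18,-38,-31),"wheel bottom near",f(11,-49,-59))
hsv=cv2.cvtColor(c["img"],cv2.COLOR_BGR2HSV)
for r in range(200,275,3): print(r,hsv[r,323],hsv[r,262],hsv[r,266],hsv[r,384])
E
```

```text
0 griptop near [325.68 240.84] far [325.6  315.35] frametop near L [260.46 203.59] far [263.91 258.76] wheel bottom near [253.86 201.32]
15 griptop near [325.57 225.04] far [325.7  309.55] frametop near L [262.57 215.37] far [262.7  274.27] wheel bottom near [255.59 222.08]
20 griptop near [325.53 220.52] far [325.72 306.51] frametop near L [263.09 219.67] far [262.11 279.43] wheel bottom near [255.86 229.24]
25 griptop near [325.49 216.44] far [325.75 302.94] frametop near L [263.51 224.14] far [261.42 284.55] wheel bottom near [255.97 236.5 ]
30 griptop near [325.45 212.81] far [325.77 298.86] frametop near L [263.85 228.75] far [260.64 289.61] wheel bottom near [255.92 243.87]
35 griptop near [325.41 209.67] far [325.78 294.31] frametop near L [264.09 233.48] far [259.77 294.6 ] wheel bottom near [255.73 251.34]
40 griptop near [325.36 207.01] far [325.79 289.33] frametop near L [264.24 238.32] far [258.8  299.47] wheel bottom near [255.37 258.89]
200 [ 16 124 161] [ 16 127 155] [ 16 124 156] [ 17 127 157]
203 [ 16 126 158] [ 16 126 160] [ 16 123 157] [ 16 124 163]
206 [ 16 123 15
[... 649 characters left out ...]
[ 13 155 125] [170  33  23] [ 25  19 157] [135  21  24]
242 [ 13 155 122] [140  35  22] [ 16  21 136] [130  29  26]
245 [ 14 153 118] [130  31  25] [ 23  19 121] [105  24  21]
248 [ 13 159 114] [113  43  24] [165  16  31] [105  23  22]
251 [ 13 153 115] [90 23 22] [120  29  26] [150  35  22]
254 [ 13 155 115] [105  46  22] [113  44  23] [120  36  21]
257 [ 13 153 118] [ 18 155  94] [105  43  24] [ 18 151  93]
260 [ 13 158 121] [ 18 152  92] [ 18 149  84] [ 18 153  90]
263 [ 13 156 121] [ 18 147  87] [ 19 155  94] [ 18 151  86]
266 [ 13 152 124] [ 18 151  86] [ 19 155  89] [ 19 157  86]
269 [ 13 161 135] [ 19 158  89] [ 19 160  94] [ 18 165  91]
272 [ 0  0 47] [17 34 53] [15 11 46] [17 42 55]
```

Call:
{"name": "step_arm", "arguments": {
  "moves": [
    [0, 0, 0, 0, 0],
    [0, 0, 0, 0, 0],
    [0, 0, -12, 0, 0],
    [0, 0, -40, 0, 0],
    [0, 0, -50, 0.08, 0],
    [0, 0, -50, 0.09, 0],
    [-4, 24, 0, 0, 0],
    [-8, 48, 0, 0, 0],
    [-9, 48, 0, 0, 0],
    [-9, 48, 0, 0, 0],
    [-9, 48, 0, 0, 0],
    [-9, 48, 0, 0, 0],
    [-9, 48, 0, 0, 0],
    [-6, 40, 0, 0, 0],
    [-2.5, 17, 0, 0, 0],
    [0, 0, 20, 0, 0],
    [0, 0, 25, 0, 0],
    [0, 0, 18, 0, 0],
    [0, 0, 6, 0, 0],
    [0, 0, 0, 0, 0]
  ],
  "grip_force": 20
}}

```text
time_s: 17.42
position: [486.7, -9.7, 301.3]
ee_rot: [-0.008, 1.0, -0.0, 0.0]
wrist_force: [-0.3, 0.6, -3.4]
width: 19.9
```

```bash
python3 - <<'E'
from station import ctrl
from h import *
c=ctrl.camera("wrist");s=ctrl.sense(); b=ctrl.camera("scene"); print(s["time_s"],s["position"],s["ee_rot"],s["wrist_force"],s["torque"])
np.savez("w4.npz",**c)
o=np.zeros((600,800,3),np.uint8); o[:270,:480]=c["img"][80:350,80:560]
o[270:600,:600]=cv2.resize(b["img"][150:260,215:415],None,fx=3,fy=3,interpolation=cv2.INTER_CUBIC)
cv2.imwrite("pics/w4.png",o)
E
```

```text
17.475 [486.76  -9.62 301.65] [-0.01  1.   -0.    0.  ] [-0.89 -0.18 -4.46] [0.   0.08 0.02]
```

View pics/w4.png

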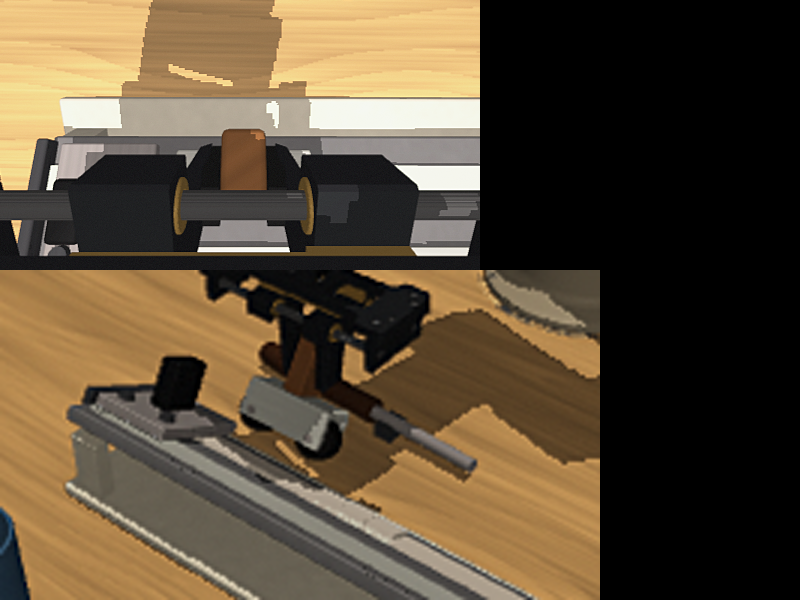

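Call:
{"name": "step_arm", "arguments": {
  "moves": [
    [-2.4, 0, 5.9, 0, 0],
    [-3, 0, 5.2, 0, 0],
    [-2, 0, 3.5, 0, 0],
    [-1, 0, 1.7, 0, 0],
    [-1, 0, 1.7, 0, 0],
    [-0.5, 0, 0.9, 0, 0],
    [0, 0, 0, 0, 0]
  ]
}}

```text
time_s: 18.4
position: [496.5, -9.2, 282.0]
ee_rot: [-0.009, 1.0, -0.0, 0.0]
wrist_force: [0.0, 0.2, -3.7]
width: 19.6
```

Call:
{"name": "step_arm", "arguments": {
  "moves": [
    [-1, 0, 1.7, 0, 0],
    [-1, 0, 1.7, 0, 0],
    [0, 0, 0, 0, 0]
  ]
}}

```text
time_s: 18.77
position: [498.5, -9.1, 278.4]
ee_rot: [-0.009, 1.0, 0.0, -0.0]
wrist_force: [0.3, 0.6, -3.9]
width: 19.8
```

Call:
{"name": "step_arm", "arguments": {
  "moves": [
    [-1, 0, 1.7, 0, 0],
    [0, 0, 0, 0, 0]
  ]
}}

```text
time_s: 19.02
position: [499.2, -9.1, 277.9]
ee_rot: [-0.009, 1.0, -0.0, -0.0]
wrist_force: [-7.8, -0.0, 10.5]
width: 19.8
```

Call:
{"name": "step_arm", "arguments": {
  "moves": [
    [-1, 0, 1.7, 0, 0],
    [0, 0, 0, 0, 0]
  ]
}}

```text
time_s: 19.27
position: [500.2, -9.1, 277.5]
ee_rot: [-0.009, 1.0, -0.0, -0.0]
wrist_force: [-14.6, 0.2, 23.6]
width: 19.6
```

```bash
cat > tilt.py <<'E'
from station import ctrl
from h import *
c=ctrl.camera("wrist");s=ctrl.sense();print(s["position"],s["wrist_force"],s["torque"])
hsv=cv2.cvtColor(c["img"],cv2.COLOR_BGR2HSV).astype(int)
i=c["img"].astype(int)
def top(img):
    h=cv2.cvtColor(img,cv2.COLOR_BGR2HSV).astype(int); m=(h[190:270,318:333,0]<15)&(h[190:270,318:333,1]>140)
    return 190+np.median(np.argmax(m,0))
print("griptop row",top(c["img"]),"before",top(np.load("w4.npz")["img"]),top(np.load("w3.npz")["img"]))
np.savez("wt.npz",**c)
E
python3 tilt.py
```

```text
[500.15  -9.07 277.49] [-15.08   0.95  23.32] [ 0.15  2.27 -0.03]
griptop row 209.0 before 210.0 209.0
```

Call:
{"name": "step_arm", "arguments": {
  "moves": [
    [0, 0, 0, 0, 0],
    [0, 3, 0, 0, 0],
    [0, 6, 0, 0, 0],
    [0, 7, 0, 0, 0],
    [0, 7, 0, 0, 0],
    [0, 7, 0, 0, 0],
    [0, 7, 0, 0, 0],
    [0, 6, 0, 0, 0],
    [0, 3, 0, 0, 0]
  ],
  "grip_force": 35
}}

```text
time_s: 20.45
position: [499.2, 37.0, 277.3]
ee_rot: [-0.009, 1.0, -0.001, -0.001]
wrist_force: [-15.1, -2.0, 21.9]
width: 19.5
```

Call:
{"name": "step_arm", "arguments": {
  "moves": [
    [0, 5, 0, 0, 0],
    [0, 7, 0, 0, 0],
    [0, 7, 0, 0, 0],
    [0, 7, 0, 0, 0],
    [0, 6, 0, 0, 0],
    [0, 3, 0, 0, 0]
  ]
}}

```text
time_s: 21.2
position: [498.5, 72.1, 277.2]
ee_rot: [-0.009, 1.0, -0.0, -0.001]
wrist_force: [-15.6, -1.8, 22.4]
width: 19.5
```

Call:
{"name": "step_arm", "arguments": {
  "moves": [
    [0, 4, 0, 0, 0],
    [0, 7, 0, 0, 0],
    [0, 8, 0, 0, 0],
    [0, 8, 0, 0, 0],
    [0, 8, 0, 0, 0],
    [0, 8, 0, 0, 0],
    [0, 8, 0, 0, 0],
    [0, 8, 0, 0, 0],
    [0, 8, 0, 0, 0],
    [0, 8, 0, 0, 0],
    [0, 5, 0, 0, 0],
    [0, 3, 0, 0, 0],
    [0, 0, 0, 0, 0]
  ]
}}

```text
time_s: 22.82
position: [496.9, 155.4, 277.0]
ee_rot: [-0.009, 1.0, 0.0, -0.001]
wrist_force: [-13.8, -0.2, 19.3]
width: 19.3
```

Call:
{"name": "step_arm", "arguments": {
  "moves": [
    [0, -4, 0, 0, 0],
    [0, -8, 0, 0, 0],
    [0, -9, 0, 0, 0],
    [0, -9, 0, 0, 0],
    [0, -9, 0, 0, 0],
    [0, -9, 0, 0, 0],
    [0, -9, 0, 0, 0],
    [0, -9, 0, 0, 0],
    [0, -9, 0, 0, 0],
    [0, -9, 0, 0, 0],
    [0, -9, 0, 0, 0],
    [0, -9, 0, 0, 0],
    [0, -9, 0, 0, 0],
    [0, -9, 0, 0, 0],
    [0, -9, 0, 0, 0],
    [0, -7, 0, 0, 0],
    [0, -4, 0, 0, 0],
    [0, 0, 0, 0, 0]
  ]
}}

```text
time_s: 25.08
position: [499.4, 14.7, 277.1]
ee_rot: [-0.009, 1.0, -0.0, -0.001]
wrist_force: [-15.5, -1.6, 23.1]
width: 20.0
```

```bash
python3 tilt.py
```

```text
[499.43  14.76 277.14] [-16.01  -1.56  22.28] [-0.17  2.74  0.  ]
griptop row 209.0 before 210.0 209.0
```

Call:
{"name": "step_arm", "arguments": {
  "moves": [
    [2.5, 0, -4.3, 0, 0],
    [5, 0, -8.7, 0, 0],
    [8, 0, -14, 0, 0],
    [0, 0, -30, 0, 0],
    [0, 0, -36, 0, 0],
    [4, -24, 0, 0, 0],
    [8, -48, 0, 0, 0],
    [8, -49, 0, 0, 0],
    [8, -49, 0, 0, 0],
    [8, -49, 0, 0, 0],
    [8, -49, 0, 0, 0],
    [8, -49, 0, 0, 0],
    [7, -44, 0, 0, 0],
    [5, -32, 0, 0, 0],
    [0, 0, 40, -0.085, 0],
    [0, 0, 45, -0.085, 0],
    [0, 0, 35, 0, 0],
    [0, 0, 17, 0, 0],
    [0, 0, 0, 0, 0]
  ]
}}

```text
time_s: 27.5
position: [427.3, -379.4, 231.3]
ee_rot: [-0.093, 0.996, 0.0, -0.0]
wrist_force: [-0.3, 0.5, -3.4]
width: 19.6
```

```bash
python3 tilt.py; python3 - <<'E'
from station import ctrl
from h import *
c=ctrl.camera("top");b=ctrl.camera("scene"); print(ctrl.sense()["ee_rot"])
o=np.zeros((580,800,3),np.uint8); o[:240]=cv2.resize(c["img"][145:220,230:480],(800,240),interpolation=cv2.INTER_CUBIC)
o[240:580,:410]=cv2.resize(b["img"][140:310,215:420],None,fx=2,fy=2,interpolation=cv2.INTER_CUBIC)
cv2.imwrite("pics/t5.png",o)
E
```

```text
[ 427.51 -379.62  232.32] [ 0.48  0.41 -3.36] [ 0.    0.02 -0.01]
griptop row 208.0 before 210.0 209.0
[-0.09  1.   -0.    0.  ]
```

View pics/t5.png

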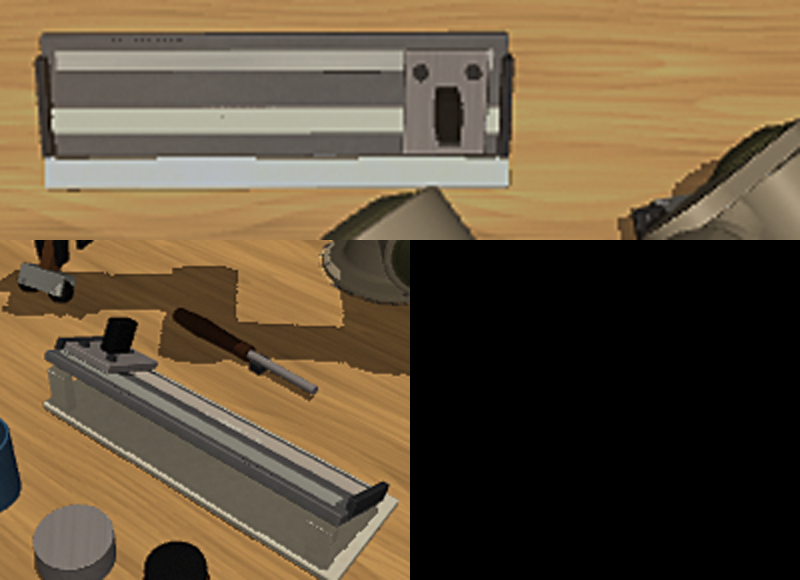

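Call:
{"name": "step_arm", "arguments": {
  "moves": [
    [0, 0, 8, 0, 0],
    [0, 0, 4, 0, 0],
    [0, 0, 1.5, 0, 0],
    [0, 0, 0, 0, 0]
  ]
}}

```text
time_s: 28.15
position: [427.3, -379.4, 217.7]
ee_rot: [-0.093, 0.996, 0.0, -0.0]
wrist_force: [0.7, -0.1, -4.6]
width: 19.6
```

Call:
{"name": "step_arm", "arguments": {
  "moves": [
    [0, 0, 1.5, 0, 0],
    [0, 0, 0, 0, 0]
  ]
}}

```text
time_s: 28.4
position: [427.4, -379.6, 216.9]
ee_rot: [-0.093, 0.996, -0.001, 0.0]
wrist_force: [-1.1, -1.3, 1.9]
width: 19.6
```

Call:
{"name": "step_arm", "arguments": {
  "moves": [
    [0, 0, 0, 0, 0],
    [0, 0, 0, 0, 0],
    [-6.4, 0, -2.2, 0, 0],
    [-6.6, 0, -1.7, 0, 0],
    [-6.7, 0, -1.1, 0, 0],
    [-6.8, 0, -0.5, 0, 0],
    [-6.8, 0, 0, 0, 0],
    [-6.7, 0, 0.6, 0, 0],
    [0, 0, 0, 0, 0]
  ],
  "grip_force": 6
}}

```text
time_s: 29.52
position: [467.2, -371.7, 220.9]
ee_rot: [-0.094, 0.996, 0.0, 0.0]
wrist_force: [2.4, 1.2, -0.9]
width: 19.8
```

```bash
python3 tilt.py; python3 - <<'E'
from station import ctrl
from h import *
b=ctrl.camera("scene");c=np.load("wt.npz")
o=np.zeros((600,800,3),np.uint8); o[:320,:480]=c["img"][80:400,80:560]
o[320:600,:400]=cv2.resize(b["img"][120:190,190:290],None,fx=4,fy=4,interpolation=cv2.INTER_CUBIC)
cv2.imwrite("pics/w6.png",o)
E
```

```text
[ 466.99 -371.72  220.92] [ 1.15  0.81 -0.24] [ 0.14 -0.37  0.02]
griptop row 206.0 before 210.0 209.0
```

View pics/w6.png

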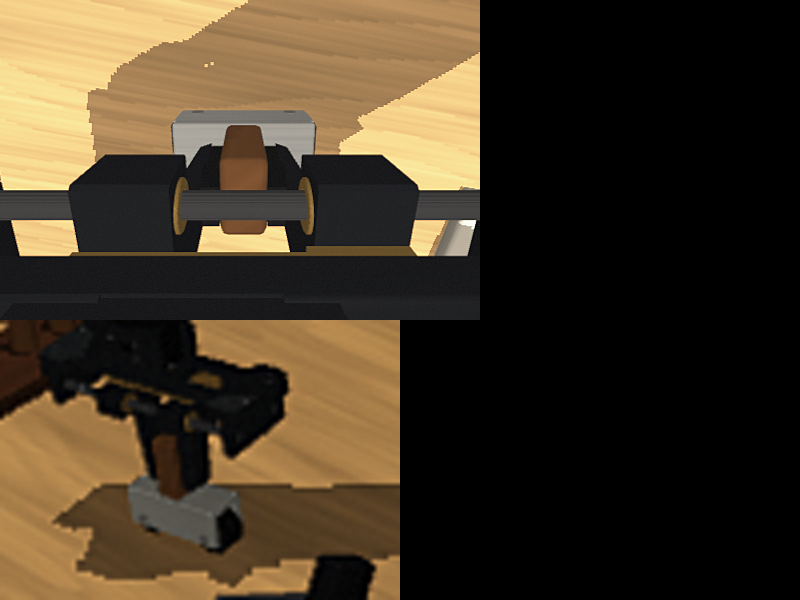

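Call:
{"name": "step_arm", "arguments": {
  "moves": [
    [0, 0, 0, 0, 1],
    [0, 0, 0, 0, 1],
    [0, 0, 0, 0, 1],
    [0, 0, 0, 0, 1],
    [0, 0, 0, 0, 1],
    [0, 0, -15, 0, 1],
    [0, 0, -45, 0, 1],
    [0, 0, -50, 0.085, 1],
    [0, 0, 0, 0.085, 1],
    [-12, 41.5, 0, 0, 1],
    [-12, 41.5, 0, 0, 1],
    [-12, 41.5, 0, 0, 1],
    [-12, 41.5, 0, 0, 1],
    [-12, 41.5, 0, 0, 1],
    [-12, 41.5, 0, 0, 1],
    [0, 0, 0, 0, 1]
  ]
}}

```text
time_s: 31.62
position: [534.7, -119.6, 332.2]
ee_rot: [-0.01, 1.0, -0.0, 0.001]
wrist_force: [-0.2, 0.4, 0.6]
width: 88.0
```

```bash
python3 - <<'E'
from station import ctrl
from h import *
w=ctrl.camera("wrist");b=ctrl.camera("scene");s=ctrl.sense(); print(s["time_s"],s["position"],s["ee_rot"],s["wrist_force"])
g=cv2.cvtColor(w["img"],cv2.COLOR_BGR2GRAY); print([(i,int(g[210,i])) for i in range(250,400) if abs(int(g[210,i])-int(g[210,i-1]))>25])
M=R.from_quat(s["ee_rot"]).as_matrix()
o=np.zeros((600,640,3),np.uint8); o[:260]=w["img"][:260]; o[260:600,:500]=cv2.resize(b["img"][130:215,195:320],None,fx=4,fy=4,interpolation=cv2.INTER_CUBIC)
cv2.imwrite("pics/w7.png",o)
E
```

```text
31.725 [ 534.29 -121.99  331.87] [-0.01  1.   -0.    0.  ] [0.16 0.53 0.01]
[(261, 77), (262, 152), (275, 93), (305, 49), (306, 2), (336, 70), (337, 122), (367, 120), (368, 170), (399, 202)]
```

View pics/w7.png

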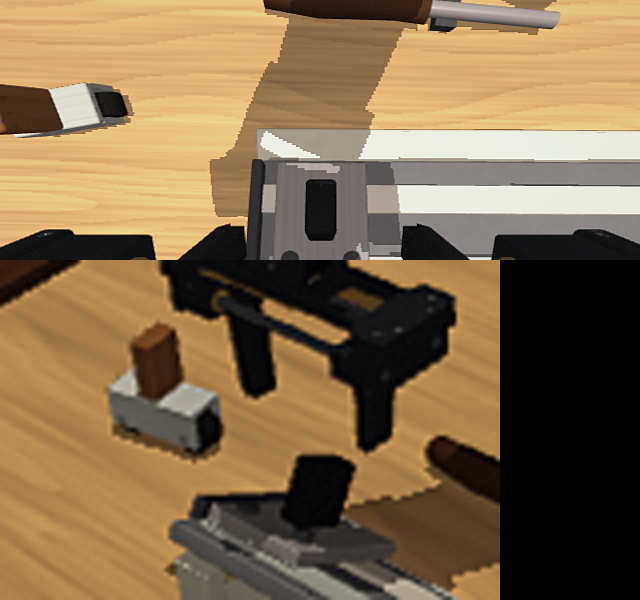

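Call:
{"name": "step_arm", "arguments": {
  "moves": [
    [0, 0, 18, 0, 1],
    [0, 0, 18, 0, 1],
    [0, 0, 18, 0, 1],
    [0, 0, 17.5, 0, 1],
    [0, 0, 0, 0, 1],
    [0, 0, 0, 0, 0],
    [0, 0, 0, 0, 0],
    [0, 0, 0, 0, 0],
    [0, 0, 0, 0, 0],
    [0, 0, 0, 0, 0],
    [0, 0, 0, 0, 0],
    [0, 0, 0, 0, 0],
    [0, 0, 0, 0, 0],
    [0, 0, 0, 0, 0],
    [0, 3, 0, 0, 0],
    [0, 6, 0, 0, 0],
    [0, 9, 0, 0, 0],
    [0, 10, 0, 0, 0],
    [0, 10, 0, 0, 0],
    [0, 10, 0, 0, 0]
  ],
  "grip_force": 20
}}

```text
time_s: 34.22
position: [533.5, -73.0, 259.6]
ee_rot: [-0.009, 1.0, -0.0, 0.0]
wrist_force: [1.9, -3.3, -2.4]
width: 21.5
```

Call:
{"name": "step_arm", "arguments": {
  "moves": [
    [0, 10, 0, 0, 0],
    [0, 10, 0, 0, 0],
    [0, 10, 0, 0, 0],
    [0, 10, 0, 0, 0],
    [0, 10, 0, 0, 0],
    [0, 10, 0, 0, 0],
    [0, 8, 0, 0, 0],
    [0, 5, 0, 0, 0],
    [0, 3, 0, 0, 0],
    [0, 3, 0, 0, 0],
    [0, 3, 0, 0, 0]
  ]
}}

```text
time_s: 35.6
position: [532.2, 8.4, 259.6]
ee_rot: [-0.009, 1.0, -0.0, 0.0]
wrist_force: [3.8, -2.0, -3.6]
width: 21.8
```

Past the old binding point (y ≈ -2) with only sliding friction; carry on in two calls.

Call:
{"name": "step_arm", "arguments": {
  "moves": [
    [0, 5, 0, 0, 0],
    [0, 7, 0, 0, 0],
    [0, 8, 0, 0, 0],
    [0, 8, 0, 0, 0],
    [0, 8, 0, 0, 0],
    [0, 8, 0, 0, 0],
    [0, 8, 0, 0, 0],
    [0, 8, 0, 0, 0],
    [0, 8, 0, 0, 0],
    [0, 5, 0, 0, 0],
    [0, 3, 0, 0, 0]
  ]
}}

```text
time_s: 36.98
position: [530.9, 84.4, 259.6]
ee_rot: [-0.009, 1.0, -0.0, 0.0]
wrist_force: [5.5, -1.7, -3.9]
width: 21.4
```

Call:
{"name": "step_arm", "arguments": {
  "moves": [
    [0, 5, 0, 0, 0],
    [0, 8, 0, 0, 0],
    [0, 10, 0, 0, 0],
    [0, 10, 0, 0, 0],
    [0, 10, 0, 0, 0],
    [0, 10, 0, 0, 0],
    [0, 10, 0, 0, 0],
    [0, 10, 0, 0, 0],
    [0, 10, 0, 0, 0],
    [0, 10, 0, 0, 0],
    [0, 8, 0, 0, 0],
    [0, 5, 0, 0, 0],
    [0, 4, 0, 0, 0],
    [0, 3, 0, 0, 0],
    [0, 2, 0, 0, 0]
  ]
}}

```text
time_s: 38.85
position: [529.1, 199.2, 259.6]
ee_rot: [-0.009, 1.0, -0.0, 0.001]
wrist_force: [6.4, -1.8, -4.2]
width: 21.8
```

Call:
{"name": "step_arm", "arguments": {
  "moves": [
    [0, 3, 0, 0, 0],
    [0, 3, 0, 0, 0],
    [0, 2, 0, 0, 0]
  ]
}}

```text
time_s: 39.22
position: [529.0, 207.1, 259.6]
ee_rot: [-0.008, 1.0, -0.0, 0.001]
wrist_force: [6.7, -2.0, -4.6]
width: 22.0
```

Call:
{"name": "step_arm", "arguments": {
  "moves": [
    [0, 1.5, 0, 0, 0],
    [0, 1, 0, 0, 0],
    [0, 0, 0, 0, 0]
  ]
}}

```text
time_s: 39.6
position: [529.0, 208.8, 259.6]
ee_rot: [-0.008, 1.0, -0.001, 0.0]
wrist_force: [5.8, -7.6, -2.6]
width: 22.1
```

Call:
{"name": "step_arm", "arguments": {
  "moves": [
    [0, 0, 0, 0, 1],
    [0, 0, 0, 0, 1],
    [0, 0, 0, 0, 1],
    [0, 0, 0, 0, 1],
    [0, 0, 0, 0, 1],
    [0, 0, -15, 0, 1],
    [0, 0, -40, 0, 1],
    [0, 0, -50, 0, 1],
    [40, 0, -30, 0, 1],
    [50, 0, 0, 0, 1],
    [50, 0, 0, 0, 1],
    [40, 0, 0, 0, 1],
    [0, 0, 0, 0, 1],
    [0, 0, 0, 0, 1]
  ]
}}

```text
time_s: 41.35
position: [349.1, 206.6, 395.5]
ee_rot: [-0.009, 1.0, 0.0, 0.001]
wrist_force: [-0.1, -0.2, -0.1]
width: 88.2
```

```bash
python3 - <<'E'
from station import ctrl
from h import *
c=ctrl.camera("top");b=ctrl.camera("scene");s=ctrl.sense(); print(s["time_s"],s["position"],s["wrist_force"])
o=np.zeros((600,800,3),np.uint8); o[:250]=cv2.resize(c["img"][145:245,170:490],(800,250),interpolation=cv2.INTER_CUBIC)
o[250:600,:520]=cv2.resize(b["img"][140:315,215:475],None,fx=2,fy=2,interpolation=cv2.INTER_CUBIC)
cv2.imwrite("pics/end.png",o)
E
```

```text
41.45 [349.44 206.53 394.89] [-0.42  0.54 -0.81]
```

View pics/end.png

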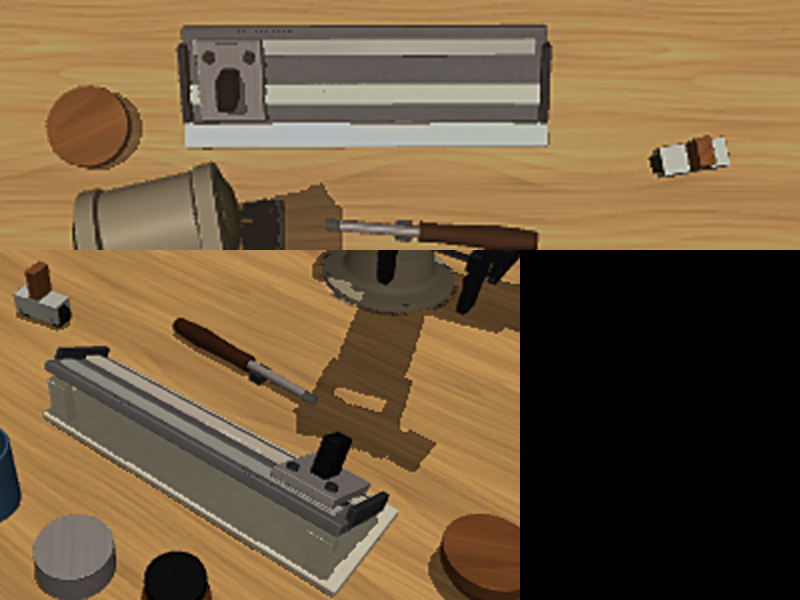

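The picture shows the carriage at the far end (crop column 230). The strip is flat, the roller stands upright at (690, 155), and the blank and gouge are where they were.

```bash
python3 -c "
from station import ctrl
print(ctrl.finish_job())"
```

```text
the job is handed in; nothing more can be done
None
```

The job is done and handed in at about 41 s of the 72 s allowed.

- **Finding the bind:** I slid the carriage by its grip until it bound with its centre about 45 mm short of mid-strip. The along-slide force rose from about 2 N to 9 N. I then backed it off to the parked stop.
- **Rolling:** The tool could not be tilted, so I tipped the roller about 30° in a light grip against the bench. I then rolled the lifted stretch (strip y about -5 to +79 mm) out and back at roughly 25–30 N. Each time I checked, the push was within about 6° of square to the face.
- **Putting back:** I stood the roller on its wheels where it had been.
- **Final slide:** The carriage went through to the far stop against about 2–3 N with no bind. I pressed it lightly there at about 8 N, let go, and moved the arm clear.

**Last checks:** The final pictures show the strip flat with no raised seams, the carriage at the far end, the roller upright, and the blank and gouge where they were. The wrist force read close to zero.

**Disagreements:** The two cameras put the strip about 2–3 mm apart across its width. The roller's tilt estimate from the pictures ranged from 30° to 35°. The contact force and moment agreed with about 30°.

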